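# Close and lock the coin drawer of a laundry-room payment box

## Robot

A 6-joint arm with a two-finger parallel gripper is mounted at the origin on the work surface. World frame = base frame: x ahead of the robot, y to its left, z up, the work surface at z = 0. Lengths are in m, angles in rad, forces in N, time in s.
With the tool pointing down it reaches from about 0.25 to 0.775 m from the base axis. Payload 8.9 kg.
Tool frame: the origin (TCP) lies on the front face of the gripper's body, between the roots of the fingers; the fingertips stand 73 mm ahead of it and the grasp point (between the pads) lies 54 mm ahead of it; z points along the fingers, y is the line along which they close (so a half turn about z gives the same grasp; the last joint's range is limited). The gripper opens to 85 mm and grips with 20 to 120 N. Pads are 22 mm wide; open, the fingers measure 114 mm over their backs; the gripper's body (76 mm by 85 mm) begins 54 mm behind the grasp point. The pads swing forward as they close: fully open they stand 13 mm farther back than shut.
Start: joints at [1.201, 0.291, -0.153, 1.127, 0, 1.431], TCP at [0.12, 0.511, 0.304] pointing down, gripper open.
Joint ranges: [-2.52, 2.52], [-0.91, 1.74], [-1.3, 1.37], [-1.96, 2.02], [-1.52, 1.47], [-3.14, 3.14]. Speed limits (rad/s): [2.22, 2.22, 2.79, 3.14, 3.14, 3.14].

## Interface

Orientations are given as [roll, pitch, yaw] about the fixed x, y, z axes, in that order (R = Rz(yaw) Ry(pitch) Rx(roll)).
In Python, from plant import arm gives the robot as it stands. The module is installed in compiled form; this text tells all that it offers.
- The arm moves only by the tool drive_tool, never from a script. Its argument "rows" is a list of rows, each a list of 7 numbers: the shift along the tool's x, y, z as a fraction of full scale, then the turn, a rotation vector about the tool's x, y, z as a fraction of full scale, then the gripper command: -1 is shut, 1 is fully open, values between are in proportion. A call has 1 to 12 rows; each row shifts and turns the commanded pose from where the row before left it, along the tool's axes as they then stand; what a row does not reach is not made up. Full scale, the value 1, is 0.5 m for a shift and pi/2 rad for a turn. A row lasts 1/12 s, in which the tool goes at most 41.7 mm and 7.16 degrees, less where a joint would pass 70% of its speed; a pose out of reach is approached as far as the arm can. A call with a number of a shift or a turn outside -1 to 1 is refused whole. A call with a gripper value outside its range is refused whole. The fingers move at their own pace and stop on an object; the grip force is fixed at half the most. Time passes only in rows, so rows that do not move let the fingers close. It gives the time, the measured TCP pose, the force, the opening and the grip force at its end, in the units of the state.
- arm.observe(): the state, without advancing time (a new reading comes with each control period).
- arm.grab_frame(name): name is "scene" or "top" or "wrist"; returns the picture (420x560x3 uint8, blue, green, red); there is no depth.
- arm.camera_model(name): a dict with "K" (3x3 intrinsics, pixels), "R" (3x3) and "t" (3): a world point X has camera coordinates R X + t. Camera axes: x right, y down, z forward; pixel columns grow to the right and rows downward; lengths in m; the calibration is good to about 2 mm. A picture is of the moment at which its call begins: read the wrist's pose just before it. camera_model takes no time and is no camera call; for the wrist camera it gives the pose at the moment of the call.
- arm.finish_job(): hands the job in; it is judged then, once.
The state is a dict: "clock": time; "qpos": joint angles; "joint_vel": joint speeds; "joint_torque": joint torques, N m; "tool_pos": TCP position; "ee_rot": TCP orientation; "ft_force": force on the tool from outside, world axes, zero at the start; "wrist_torque": the same for the moment, N m; "finger_gap": finger opening in m; "gripper_force": force on a finger pad.
Only numpy, scipy, OpenCV 4.12 (cv2) and the standard library are available. Lean on these libraries where they do the work, as an engineer would, in place of code of your own. Each camera call takes 0.05 s, during which the arm holds its last target. There are 200 camera calls.

## Task

Push the coin drawer gently fully home into its box, then turn the cam knob on top of the box clockwise (seen from above) until the sprung latch has dropped to the bottom of the cam's notch, so that its pin locks the drawer, and leave it there. Do not turn on past the notch, which lifts the latch out again, nor strain the knob against the stop beyond it. Leave the other things on the counter where they are.

Things in the scene. Friction and masses are not known exactly. Their poses are not given: they have to be found in the camera images.
- coinbox: Grey sheet-metal coin box, 150 deep (its x) x 170 wide (its y) x 90 mm high, bolted down. Origin: centre of its underside on the counter. Its x axis points from its open front into its back; the drawer slides along this axis; z up. It may stand turned by up to 0.35 rad.
- drawer: The drawer. Origin: meets the box's origin when fully home (hard stop); 35 to 70 mm in front of it (along box -x) at the start. It slides with about 3 N of friction and stays where left.
- drawer_front (a point): Middle of the drawer's flat front face, on its surface, 65 mm up. Fully home it is at box x = -0.090. The face is 166 mm wide, from 4 to 86 mm above the counter. A finger lip, 60 mm wide, sticks out 23 mm from it at 22 to 30 mm up. A steel fork of two prongs stands on its top edge, up to 114 mm above the counter, flush in front.
- knob: Black bar knob on top of the box, on an upright spindle at box x = +0.020, y = -0.025. Origin: on the spindle at the box's top, 90 mm above the counter. Its x axis runs along the bar, z up. The bar is 58 mm long, 14 mm wide, and spans 108 to 136 mm above the counter, on a 22 mm hub.
- cam_center (a point): Centre of the steel cam plate under the knob (93 to 103 mm above the counter, 29 to 38 mm radius), fixed to its spindle. Its rim slowly lifts the latch roller. The notch's angle to the bar differs from box to box by about 0.5 rad either way, so it must be found: clockwise (from above) the drop begins 0.1 to 1.25 rad from the start and ends 0.35 to 1.5 rad from it.
- knob_grip (a point): Point on the knob's axis, inside the bar, 126 mm above the counter: grip the bar here across its 14 mm width. Turning takes about 0.2 N m while the roller rides the rim, hardly any down the notch's steep near flank (0.2 rad), 0.15 N m over the flat floor (0.05 rad), 0.25 N m up the far flank (0.35 rad), then a tall tooth stops hard on the roller. The knob stays where it is let go.
- latch: Steel sprung latch on top of the box, at the knob's +y side (box frame), all below 107 mm above the counter. Origin: centre of its 10 mm roller, 98 mm up, pressed by a spring (2 to 4 N) towards the knob along box -y. On the cam's rim it stands at box y = +0.009 to +0.014, dropped in the notch at +0.001.
- latch_home (a point): Fixed point of the box where the latch's origin comes to rest when dropped to the notch's floor. The latch's side bar leads forward to a 6 mm pin, then between the prongs of the drawer's fork with 2 mm play; if the drawer is not home, the pin strikes or misses the fork.
- tokens_center (a point): Bystander: centre of a 25 mm wide, 16 mm tall roll of brass tokens on the rear right corner of the box's top.
- jar: Bystander: clear jar, 60 mm wide, 80 mm tall, on the counter left of the box (its +y side); origin under its base.
- screwdriver: Bystander: screwdriver, 200 mm, lying right of the box (-y side), beside its front; origin under its middle.
- scoop: Bystander: white measuring cup, 64 mm wide, 50 mm tall, right of the box towards its back; origin under its base.
- detergent: Bystander: white detergent bottle, 84 mm wide, 200 mm tall, far left; origin under its base.
- spray: Bystander: grey bottle, 60 mm wide, 170 mm tall, far right; origin under its base.
- brush: Bystander: lint brush, 200 mm, lying far left; origin under its middle.
- tray: Bystander: open grey tray, 160 x 120 x 45 mm, far right; origin under its centre.

How it is judged:
By the outcome, as a careful person would: the job done as asked, in the order asked, and still so for the second after the job is handed in, with the robot touching nothing.
It also fails if it takes over 72 s, if anything falls off the work surface, if the arm or the gripper's body presses on something with over 40 N, if the wrist force passes 120 N, or if a joint passes its speed limit or range.

## Working session

There is one attempt and no reset: what is moved stays moved. The work goes in short steps, Python scripts to look and compute and a tool call to move; the robot and the scene stay as the last step left them, time stands still between calls to the robot, and variables do not carry over. Pictures are saved under pics/ and viewed, at most 10 in all, crops included, and the job is handed in when it is done.

Besides the shell and the picture viewer there is one more tool, called as name(argument=value, ...), one argument or row to a line, values as JSON. drive_tool: Moves the arm, as the interface text tells. Shift numbers are shares of 0.5 m and turn numbers shares of pi/2 rad, none past 1 either way. Its arguments: {"type":"object","properties":{"rows":{"type":"array"}},"required":["rows"]}

```bash
mkdir -p pics
python3 - <<'E'
from plant import arm
import cv2,numpy as np
for n in ("scene","top"):
    cv2.imwrite(f"pics/{n}0.png",arm.grab_frame(n))
    m=arm.camera_model(n); print(n,np.round(m["K"],1).tolist(),np.round(-m["R"].T@m["t"],3),np.round(m["R"],2).tolist())
print(arm.observe())
E
```

```text
scene [[387.4, 0.0, 278.5], [0.0, 387.4, 207.0], [0.0, 0.0, 1.0]] [1.346 0.257 0.92 ] [[-0.34, 0.94, 0.0], [0.66, 0.24, -0.71], [-0.67, -0.24, -0.7]]
top [[489.2, 0.0, 275.5], [0.0, 489.2, 210.4], [0.0, 0.0, 1.0]] [ 4.040e-01 -1.000e-03  1.618e+00] [[-0.02, -1.0, 0.0], [-0.99, 0.02, -0.1], [0.1, -0.01, -0.99]]
{'clock': 0.1, 'qpos': array([ 1.20066098e+00,  2.91232030e-01, -1.54051380e-01,  1.12664641e+00,
       -9.88273241e-06,  1.43148396e+00]), 'joint_vel': array([-0.00205215, -0.00203423,  0.00174256, -0.0016991 , -0.00083029,
        0.00075575]), 'joint_torque': array([ 1.87809812e-03, -5.37976527e+01,  3.31919682e+01,  9.34060954e-03,
       -1.72449063e-04, -2.94932931e-06]), 'tool_pos': array([0.12000798, 0.51080206, 0.30338526]), 'ee_rot': array([-3.14046877e+00, -1.47612550e-04,  2.91076959e+00]), 'ft_force': array([ 0.06337216, -0.31379871,  0.48283984]), 'wrist_torque': array([ 0.03708705, -0.00663053,  0.05458938]), 'gripper_force': 0.0, 'finger_gap': 0.08540382992354602}
```

View pics/top0.png

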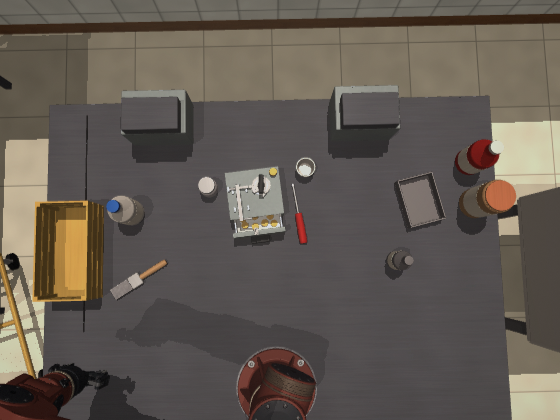

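View pics/scene0.png

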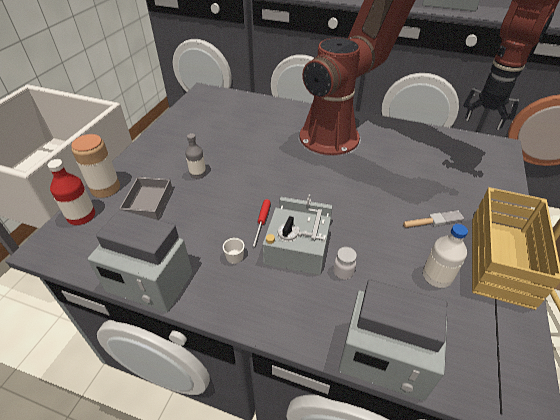

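The top view shows the box at about (225–283, 168–236), with the knob near (261,184) and the drawer front along (232,236)–(284,231). I'll enlarge it for a first estimate.

```bash
cat > h.py <<'E'
from plant import arm
import cv2,numpy as np
from scipy.spatial.transform import Rotation as Ro
def ray(m,uv,z):
    d=m["R"].T@np.linalg.inv(m["K"])@np.array([*uv,1.]); c=-m["R"].T@m["t"]
    return c+d*(z-c[2])/d[2]
def proj(m,X):
    p=m["K"]@(m["R"]@np.asarray(X)+m["t"]); return p[:2]/p[2]
E
python3 - <<'E'
from h import *
im=cv2.imread("pics/top0.png")[155:245,190:320]
cv2.imwrite("pics/top0c.png",cv2.resize(im,None,fx=6,fy=6,interpolation=cv2.INTER_CUBIC))
m=arm.camera_model("top")
for uv,z in [((261,184),.136),((225,172),.09),((278,167),.09),((232,236),.08),((284,231),.08)]: print(uv,ray(m,uv,z).round(3))
w=arm.camera_model("wrist"); s=arm.observe()
R=Ro.from_euler("xyz",s["ee_rot"]).as_matrix()
print("cam in tool",R.T@(-w["R"].T@w["t"]-s["tool_pos"]),(w["R"]@R).round(3).tolist(),w["K"].round(1).tolist())
E
```

```text
(261, 184) [0.637 0.033 0.136]
(225, 172) [0.686 0.147 0.09 ]
(278, 167) [ 0.698 -0.021  0.09 ]
(232, 236) [0.483 0.129 0.08 ]
(284, 231) [ 0.495 -0.035  0.08 ]
cam in tool [ 0.07999383 -0.00041356 -0.06947504] [[0.001, 1.0, -0.0], [-0.95, 0.001, -0.313], [-0.313, 0.0, 0.95]] [[332.0, 0.0, 279.0], [0.0, 332.0, 208.9], [0.0, 0.0, 1.0]]
```

View pics/top0c.png

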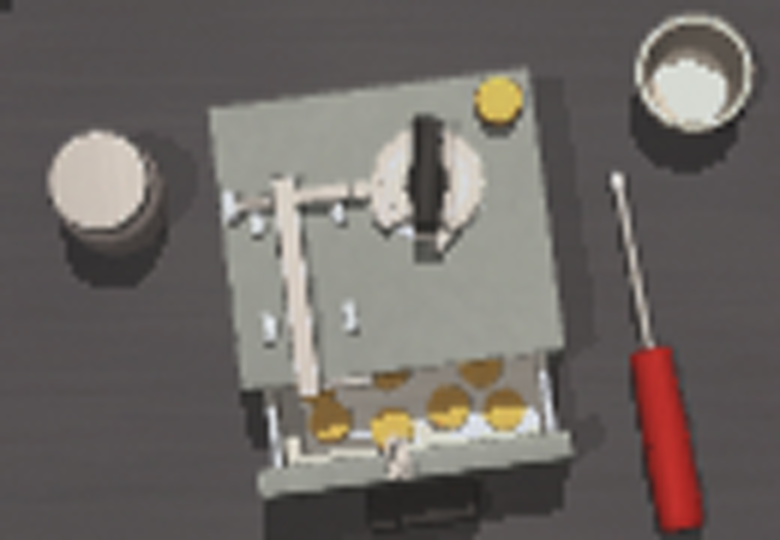

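Box corners in the original picture: (225,173), (277.8,166.3), (283.7,213.3), (230.3,220). I'll compute the box frame from these and the first move.

```bash
cat >> h.py <<'E'
def rows_to(P,yaw):
    s=arm.observe(); R=Ro.from_euler("xyz",s["ee_rot"]).as_matrix()
    R2=Ro.from_euler("xyz",[np.pi,0,yaw]).as_matrix()
    print("turn first (frac):",(Ro.from_matrix(R.T@R2).as_rotvec()/(np.pi/2)).round(4),"then shift (frac):",(R2.T@(np.array(P)-s["tool_pos"])/.5).round(4))
E
python3 - <<'E'
from h import *
m=arm.camera_model("top")
uv=[(210,108),(527,68),(562,350),(242,390)]
P=np.array([ray(m,(u/6+190-.4,v/6+155-.4),.09) for u,v in uv]);print(P.round(3))
bx=P[0]+P[1]-P[2]-P[3];by=P[0]+P[3]-P[1]-P[2]
print(np.arctan2(bx[1],bx[0]),np.arctan2(-by[0],by[1]),np.linalg.norm(bx)/2,np.linalg.norm(by)/2,P.mean(0))
psi=.123
c=P.mean(0);x=np.array([np.cos(psi),np.sin(psi),0])
t=c-.03*x;t[2]=.29
rows_to(t,np.pi+psi)
E
```

```text
[[ 0.684  0.149  0.09 ]
 [ 0.701 -0.019  0.09 ]
 [ 0.551 -0.034  0.09 ]
 [ 0.534  0.134  0.09 ]]
0.09973611359400811 0.10470454893747369 0.1505318578150333 0.1684935907886295 [0.61767074 0.05727736 0.09      ]
turn first (frac): [-7.000e-04 -2.000e-04 -2.253e-01] then shift (frac): [-0.8165 -1.0223  0.0268]
```

drive_tool(
  rows=[
    [0,0,0,0,0,-0.0707,1],
    [0,0,0,0,0,-0.0707,1],
    [0,0,0,0,0,-0.0707,1],
    [-0.042,-0.05,0,0,0,0,1],
    [-0.042,-0.05,0,0,0,0,1],
    [-0.042,-0.05,0,0,0,0,1],
    [-0.042,-0.05,0,0,0,0,1],
    [-0.042,-0.05,0,0,0,0,1],
    [-0.042,-0.05,0,0,0,0,1],
    [-0.042,-0.05,0,0,0,0,1],
    [-0.042,-0.05,0,0,0,0,1],
    [-0.042,-0.05,0,0,0,0,1],
  ],
)

```text
clock: 1.1
tool_pos: [0.3318, 0.3052, 0.3038]
ee_rot: [-3.141, -0.0, -3.039]
ft_force: [0.4, 1.3, -0.4]
finger_gap: 0.0855
gripper_force: 0.0
```

drive_tool(
  rows=[
    [-0.042,-0.05,0,0,0,0,-1],
    [-0.042,-0.05,0,0,0,0,-1],
    [-0.042,-0.05,0,0,0,0,-1],
    [-0.042,-0.05,0,0,0,0,-1],
    [-0.042,-0.05,0,0,0,0,-1],
    [-0.042,-0.05,0,0,0,0,-1],
    [-0.042,-0.05,0,0,0,0,-1],
    [-0.042,-0.05,0,0,0,0,-1],
    [-0.042,-0.05,0,0,0,0,-1],
    [-0.042,-0.05,0,0,0,0,-1],
    [-0.042,-0.05,0,0,0,0,-1],
    [0,0,0,0,0,0,-1],
  ],
)

```text
clock: 2.1
tool_pos: [0.5922, 0.0526, 0.3029]
ee_rot: [-3.14, 0.001, -3.043]
ft_force: [-1.9, 0.4, -0.3]
finger_gap: 0.0003
gripper_force: 0.0
```

Run:
```python
from h import *
import pickle
m=arm.camera_model("wrist");im=arm.grab_frame("wrist");cv2.imwrite("pics/w1.png",im);pickle.dump(m,open("w1.pkl","wb"))
cv2.imwrite("pics/w1b.png",cv2.resize(im,(784,588),interpolation=cv2.INTER_CUBIC))
s=arm.observe();print(s["tool_pos"],s["ee_rot"],s["finger_gap"],s["qpos"].round(2))
```

```text
[0.59038671 0.05441932 0.30280748] [-3.14136396e+00 -8.62609855e-04 -3.04231856e+00] 0.00011441413179968818 [-0.03  0.42  0.04  1.19 -0.   -0.13]
```

View pics/w1b.png

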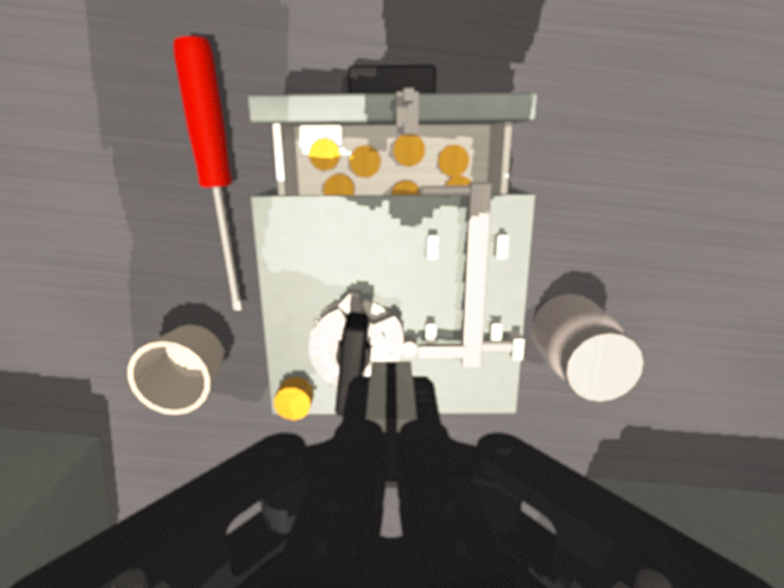

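The wrist view (1.4x scale) shows the box front edge at (252,196)–(535,194), the drawer face's top edge at (250,97)–(536,95), and the fork at (407,95). The latch pin ends near (421,189) and the knob is around (355,345).

Run:
```python
from h import *
import pickle
m=pickle.load(open("w1.pkl","rb"))
r=lambda u,v,z:ray(m,((u+.5)/1.4-.5,(v+.5)/1.4-.5),z)
P=np.array([r(518,413,.09),r(270,413,.09),r(252,196,.09),r(535,194,.09)]);print(P.round(3))
bx=P[0]+P[1]-P[2]-P[3];by=P[0]+P[3]-P[1]-P[2]
print(np.arctan2(bx[1],bx[0]),np.arctan2(-by[0],by[1]),np.linalg.norm(bx)/2,np.linalg.norm(by)/2)
psi=.103;R=Ro.from_euler("z",psi).as_matrix();c=np.array([.6176,.0573,0]);c2=P.mean(0);print(c2)
c=(c+c2)/2;c[2]=0
b=lambda p:(R.T@(p-c)).round(4)
for n,q in dict(faceL=(536,95,.086),faceR=(250,97,.086),fork=(407,90,.114),pin=(421,189,.1),knobnear=(358,315,.136)).items(): print(n,b(r(*q)))
s=arm.observe();print("tcp",b(s["tool_pos"]),"c",c)
print("corner check",[b(p) for p in P])
```

```text
[[ 0.685  0.15   0.09 ]
 [ 0.702 -0.022  0.09 ]
 [ 0.553 -0.036  0.09 ]
 [ 0.535  0.133  0.09 ]]
0.10399669653816394 0.103540880836958 0.1501507584910393 0.17133823251376998
[0.61868195 0.05637431 0.09      ]
faceL [-0.1298  0.0806  0.086 ]
faceR [-0.1294 -0.0821  0.086 ]
fork [-0.1301  0.0064  0.114 ]
pin [-0.0791  0.0153  0.1   ]
knobnear [-0.0155 -0.0201  0.136 ]
tcp [-0.0279  0.0004  0.3028] c [0.61814098 0.05683715 0.        ]
corner check [array([0.0758, 0.0863, 0.09  ]), array([ 0.0754, -0.0872,  0.09  ]), array([-0.0743, -0.0852,  0.09  ]), array([-0.0749,  0.084 ,  0.09  ])]
```

drive_tool(
  rows=[
    [0.049,0,0,0,0,0,-1],
    [0.049,0,0,0,0,0,-1],
    [0.049,0,0,0,0,0,-1],
    [0.049,0,0,0,0,0,-1],
    [0.049,0,0,0,0,0,-1],
    [0.049,0,0,0,0,0,-1],
    [0,0,0.058,0,0,0,-1],
    [0,0,0.058,0,0,0,-1],
    [0,0,0.058,0,0,0,-1],
    [0,0,0.058,0,0,0,-1],
    [0,0,0.058,0,0,0,-1],
    [0,0,0.056,0,0,0,-1],
  ],
)

```text
clock: 3.15
tool_pos: [0.4417, 0.0423, 0.1297]
ee_rot: [3.141, -0.0, -3.038]
ft_force: [0.2, 0.3, -0.2]
finger_gap: 0.0002
gripper_force: 0.0
```

drive_tool(
  rows=[
    [0,0,0,0,0,0,-1],
    [0,0,0,0,0,0,-1],
  ],
)

```text
clock: 3.32
tool_pos: [0.4412, 0.0421, 0.1305]
ee_rot: [3.141, -0.003, -3.039]
ft_force: [0.7, 0.2, 0.8]
finger_gap: 0.0004
gripper_force: 0.0
```

```bash
cat >> h.py <<'E'
psi=.1035;RB=Ro.from_euler("z",psi).as_matrix();C=np.array([.6181,.0568,0])
def bt():
    s=arm.observe();print("tcp box",(RB.T@(s["tool_pos"]-C)).round(4),"rot",s["ee_rot"].round(4),"F box",(RB.T@s["ft_force"]).round(2),"M",s["wrist_torque"].round(2),s["finger_gap"].round(4),s["gripper_force"],"t",s["clock"])
E
python3 -c "
from h import *
bt()"
```

```text
Traceback (most recent call last):
  File "h.py", line 15, in bt
    s=arm.observe();print("tcp box",(RB.T@(s["tool_pos"]-C)).round(4),"rot",s["ee_rot"].round(4),"F box",(RB.T@s["ft_force"]).round(2),"M",s["wrist_torque"].round(2),s["finger_gap"].round(4),s["gripper_force"],"t",s["clock"])
                                                                                                                                                                      ^^^^^^^^^^^^^^^^^^^^^
AttributeError: 'float' object has no attribute 'round'
```

drive_tool(
  rows=[
    [-0.012,0,0,0,0,0,-1],
    [-0.012,0,0,0,0,0,-1],
    [-0.012,0,0,0,0,0,-1],
    [-0.012,0,0,0,0,0,-1],
    [-0.008,0,0,0,0,0,-1],
    [-0.006,0,0,0,0,0,-1],
    [-0.006,0,0,0,0,0,-1],
    [-0.006,0,0,0,0,0,-1],
    [-0.006,0,0,0,0,0,-1],
    [-0.006,0,0,0,0,0,-1],
    [-0.006,0,0,0,0,0,-1],
    [-0.006,0,0,0,0,0,-1],
  ],
)

```text
clock: 4.32
tool_pos: [0.4915, 0.0467, 0.1307]
ee_rot: [3.141, -0.001, -3.039]
ft_force: [-4.0, 0.6, -0.3]
finger_gap: -0.0
gripper_force: 0.0
```

```bash
sed -i 's/s\["finger_gap"\].round(4)/round(s["finger_gap"],4)/' h.py; python3 -c "
from h import *
bt()"
```

```text
tcp box [-0.127   0.003   0.1307] rot [ 3.1413e+00 -6.0000e-04 -3.0392e+00] F box [-3.88  0.96 -0.32] M [0.1  0.58 0.06] -0.0 0.0 t 4.3167
```

drive_tool(
  rows=[
    [-0.005,0,0,0,0,0,-1],
    [-0.005,0,0,0,0,0,-1],
    [-0.005,0,0,0,0,0,-1],
    [-0.005,0,0,0,0,0,-1],
    [-0.005,0,0,0,0,0,-1],
    [-0.004,0,0,0,0,0,-1],
    [-0.004,0,0,0,0,0,-1],
    [-0.003,0,0,0,0,0,-1],
  ],
)

```text
clock: 4.98
tool_pos: [0.5097, 0.0484, 0.1309]
ee_rot: [-3.141, 0.0, -3.039]
ft_force: [-3.2, -0.8, -1.6]
finger_gap: 0.0004
gripper_force: 0.0
```

drive_tool(
  rows=[
    [-0.003,0,0,0,0,0,-1],
    [-0.003,0,0,0,0,0,-1],
  ],
)

```text
clock: 5.15
tool_pos: [0.5125, 0.0487, 0.1309]
ee_rot: [-3.141, -0.0, -3.039]
ft_force: [-3.0, 0.3, -2.0]
finger_gap: 0.0005
gripper_force: 0.0
```

```bash
python3 -c "
from h import *
bt()"
```

```text
tcp box [-0.1059  0.0028  0.1309] rot [-3.1415e+00 -1.0000e-04 -3.0393e+00] F box [-2.99  0.6  -2.02] M [-0.09  0.55 -0.04] 0.0005 0.0 t 5.15
```

drive_tool(
  rows=[
    [-0.003,0,0,0,0,0,-1],
    [-0.002,0,0,0,0,0,-1],
  ],
)

```text
clock: 5.32
tool_pos: [0.5151, 0.049, 0.1309]
ee_rot: [-3.141, 0.0, -3.039]
ft_force: [-3.4, -0.6, -0.6]
finger_gap: -0.0001
gripper_force: 0.0
```

drive_tool(
  rows=[
    [-0.002,0,0,0,0,0,-1],
    [-0.002,0,0,0,0,0,-1],
  ],
)

```text
clock: 5.48
tool_pos: [0.5159, 0.0491, 0.1308]
ee_rot: [-3.141, -0.002, -3.039]
ft_force: [-10.2, -2.4, 4.5]
finger_gap: -0.0001
gripper_force: 0.0
```

```bash
python3 -c "
from h import *
bt()"
```

```text
tcp box [-0.1024  0.0029  0.1308] rot [-3.1415e+00 -2.1000e-03 -3.0392e+00] F box [-10.41  -1.28   4.51] M [-0.29  1.82  0.04] -0.0001 0.0 t 5.4833
```

drive_tool(
  rows=[
    [-0.001,0,0,0,0,0,-1],
    [0,0,0,0,0,0,-1],
  ],
)

```text
clock: 5.65
tool_pos: [0.516, 0.0493, 0.1306]
ee_rot: [3.141, -0.003, -3.039]
ft_force: [-7.7, -0.5, 1.0]
finger_gap: 0.0003
gripper_force: 0.0
```

Drawer is home: the TCP stalled at -0.102 while the force rose to 10 N. Now I back off, go above the knob with the gripper open, and look.

drive_tool(
  rows=[
    [0.02,0,0,0,0,0,-1],
    [0.02,0,0,0,0,0,-1],
    [0,0,-0.06,0,0,0,-1],
    [0,0,-0.06,0,0,0,-1],
    [0,0,-0.06,0,0,0,-1],
    [0,0,-0.06,0,0,0,1],
    [-0.048,-0.01,0,0,0,0,1],
    [-0.048,-0.01,0,0,0,0,1],
    [-0.048,-0.009,0,0,0,0,1],
    [-0.048,-0.009,0,0,0,0,1],
    [-0.048,-0.009,0,0,0,0,1],
    [-0.048,-0.009,0,0,0,0,1],
  ],
)

```text
clock: 6.65
tool_pos: [0.6456, 0.0339, 0.2515]
ee_rot: [-3.141, 0.002, -3.039]
ft_force: [0.5, 0.1, 1.2]
finger_gap: 0.0831
gripper_force: 0.0
```

drive_tool(
  rows=[
    [0,0,0,0,0,0,1],
    [0,0,0,0,0,0,1],
    [0,0,0,0,0,0,1],
  ],
)

```text
clock: 6.9
tool_pos: [0.6434, 0.0341, 0.2509]
ee_rot: [3.142, 0.0, -3.039]
ft_force: [-0.2, -0.0, 0.3]
finger_gap: 0.0852
gripper_force: 0.0
```

Run:
```python
from h import *
import pickle
bt()
m=arm.camera_model("wrist");im=arm.grab_frame("wrist");cv2.imwrite("pics/w2.png",im);pickle.dump(m,open("w2.pkl","wb"))
cv2.imwrite("pics/w2b.png",cv2.resize(im,(784,588),interpolation=cv2.INTER_CUBIC))
for p in [(.02,-.025,.136),(.02,-.025,.098),(.02,.001,.098),(.02,.011,.098)]: print(p,proj(m,RB@p+C)*1.4)
```

```text
tcp box [ 0.0229 -0.0252  0.2509] rot [ 3.1415e+00  1.0000e-04 -3.0392e+00] F box [-0.24  0.01  0.3 ] M [-0.05  0.03 -0.02] 0.0852 0.0 t 6.9
(0.02, -0.025, 0.136) [391.91537519 328.99120527]
(0.02, -0.025, 0.098) [391.72074647 299.88268041]
(0.02, 0.001, 0.098) [443.07755657 299.86696724]
(0.02, 0.011, 0.098) [462.83067021 299.86092356]
```

View pics/w2b.png

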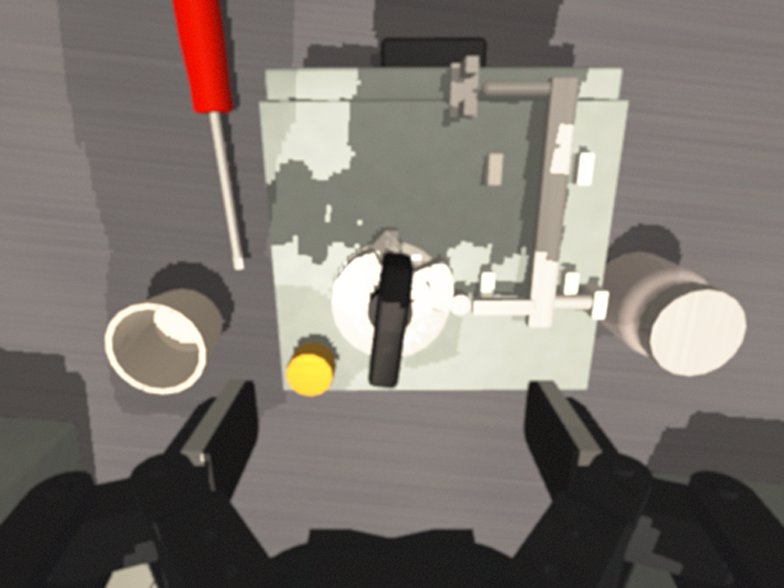

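The drawer is flush at home, and the fork at (463,88) is in line with the pin. The bar runs (400,262)–(384,382), the roller is at (461,303), and a tooth shows at (388,240) with the notch beside it around (420,262). I'll zoom in to find the notch angle.

Run:
```python
from h import *
import pickle
m=pickle.load(open("w2.pkl","rb"));im=cv2.imread("pics/w2.png")
# rectify plane z=.103 in box coords: picture up=-x, right=+y, 0.125 mm/px
c=np.array([.02,-.025]);S=6000;n=600
src=[];dst=[]
for dx,dy in [(-.045,-.045),(-.045,.045),(.045,-.045),(.045,.045)]:
    src.append(proj(m,RB@np.array([c[0]+dx,c[1]+dy,.103])+C));dst.append([300+dy*S,300+dx*S])
H=cv2.getPerspectiveTransform(np.float32(src),np.float32(dst))
o=cv2.warpPerspective(im,H,(n,n),flags=cv2.INTER_CUBIC);cv2.imwrite("pics/cam1.png",o)
a=RB.T@(ray(m,(400/1.4,262/1.4),.136)-C);b=RB.T@(ray(m,(384/1.4,382/1.4),.136)-C);print(a,b,(a+b)/2,np.linalg.norm(a-b),np.arctan2(b[1]-a[1],b[0]-a[0]))
```

```text
[-0.00959537 -0.02171158  0.136     ] [ 0.04554775 -0.0285156   0.136     ] [ 0.01797619 -0.02511359  0.136     ] 0.0555613086522675 -0.1227679044577367
```

View pics/cam1.png

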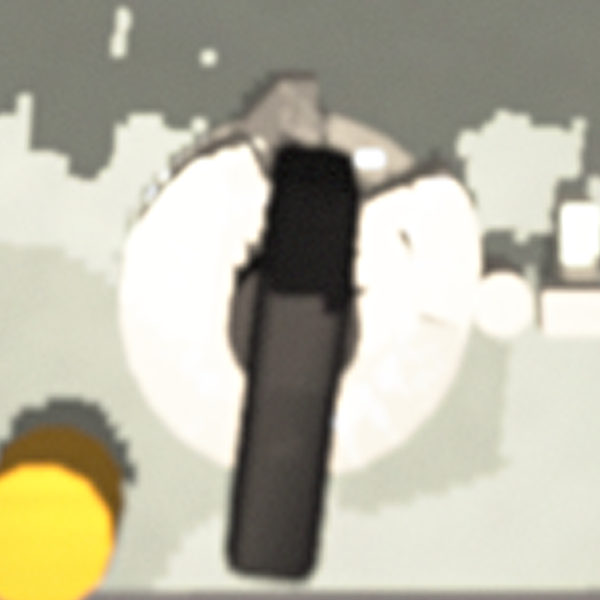

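The bar is at -0.123 rad to box x, and its centre (0.018,-0.025) agrees with the spindle. In the rectified view the near corner of the notch is about 0.7 rad clockwise of the roller, with the tooth near 1.5 rad. Next I align, descend and grip.

drive_tool(
  rows=[
    [0.008,0,0,0,0,0,0],
    [0,0,0,0,0,0.039,0],
    [0,0,0,0,0,0.039,0],
    [0,0,0.03,0,0,0,0],
    [0,0,0.03,0,0,0,0],
    [0,0,0.03,0,0,0,0],
    [0,0,0.02,0,0,0,0],
    [0,0,0.015,0,0,0,0],
    [0,0,0.012,0,0,0,0],
    [0,0,0,0,0,0,0],
  ],
)

```text
clock: 7.78
tool_pos: [0.639, 0.0337, 0.1816]
ee_rot: [3.142, -0.001, 3.121]
ft_force: [-0.8, -0.3, 1.1]
finger_gap: 0.0426
gripper_force: 0.0
```

```bash
python3 -c "
from h import *
bt()"
```

```text
tcp box [ 0.0184 -0.0251  0.1816] rot [ 3.1415e+00 -1.1000e-03  3.1214e+00] F box [-0.79 -0.23  1.12] M [-0.01  0.02 -0.02] 0.0426 0.0 t 7.7833
```

drive_tool(
  rows=[
    [0,0,0,0,0,0,-1],
    [0,0,0,0,0,0,-1],
    [0,0,0,0,0,0,-1],
    [0,0,0,0,0,0,-1],
    [0,0,0,0,0,0,-1],
    [0,0,0,0,0,0,-1],
  ],
)

```text
clock: 8.28
tool_pos: [0.64, 0.0335, 0.1834]
ee_rot: [-3.141, 0.001, 3.121]
ft_force: [-2.6, -0.9, 6.8]
finger_gap: 0.0171
gripper_force: 58.6
```

```bash
python3 -c "
from h import *
bt()"
```

```text
tcp box [ 0.0193 -0.0254  0.1834] rot [-3.1413e+00  1.3000e-03  3.1214e+00] F box [-2.68 -0.66  6.83] M [-0.17  0.43 -0.02] 0.0171 58.633909821510315 t 8.2833
```

The gap is 17 mm where I expected 14, with 7 N upward, so I'll check the grip with a picture.

Run:
```python
from h import *
import pickle
m=arm.camera_model("wrist");im=arm.grab_frame("wrist");cv2.imwrite("pics/w3.png",im);pickle.dump(m,open("w3.pkl","wb"))
cv2.imwrite("pics/w3b.png",cv2.resize(im[80:,100:460],(792,748))[:600])
bt()
```

```text
tcp box [ 0.0193 -0.0254  0.1834] rot [-3.1413e+00  1.3000e-03  3.1214e+00] F box [-2.97 -0.63  6.07] M [-0.25  0.47 -0.  ] 0.0169 58.63445520401001 t 8.3333
```

View pics/w3b.png

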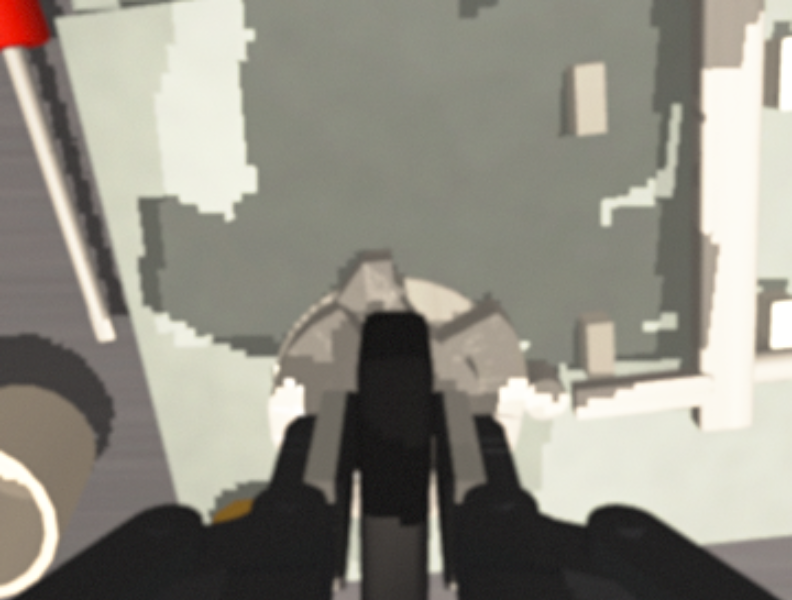

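The grip is well aligned. I'll turn clockwise in steps while watching the yaw moment and the latch.

drive_tool(
  rows=[
    [0,0,0,0,0,0.02,-1],
    [0,0,0,0,0,0.02,-1],
    [0,0,0,0,0,0.02,-1],
    [0,0,0,0,0,0.02,-1],
    [0,0,0,0,0,0.02,-1],
    [0,0,0,0,0,0.02,-1],
    [0,0,0,0,0,0.02,-1],
    [0,0,0,0,0,0.02,-1],
    [0,0,0,0,0,0.02,-1],
    [0,0,0,0,0,0.02,-1],
  ],
)

```text
clock: 9.17
tool_pos: [0.64, 0.0339, 0.1834]
ee_rot: [3.141, 0.001, 2.806]
ft_force: [-1.7, 1.4, 5.6]
finger_gap: 0.0173
gripper_force: 58.7
```

```bash
cat >> h.py <<'E'
def rect(name,view=None,z=.103):
    # box-plane rectified picture: up=-x, right=+y, 6 px/mm about the spindle
    m=arm.camera_model("wrist");im=arm.grab_frame("wrist");S=6000
    src=[];dst=[]
    for x,y in [(-.02,-.06),(-.02,.03),(.06,-.06),(.06,.03)]:
        src.append(proj(m,RB@np.array([x,y,z])+C));dst.append([300+(y+.025)*S,300+(x-.02)*S])
    H=cv2.getPerspectiveTransform(np.float32(src),np.float32(dst))
    cv2.imwrite(f"pics/{name}.png",cv2.warpPerspective(im,H,(750,600),flags=cv2.INTER_CUBIC));cv2.imwrite(f"pics/{name}_raw.png",im)
E
python3 -c "
from h import *
bt();rect('r1')"
```

```text
tcp box [ 0.0194 -0.0251  0.1834] rot [3.1409e+00 1.3000e-03 2.8062e+00] F box [-1.51  1.53  5.61] M [0.1  0.36 0.28] 0.0173 58.72612237930298 t 9.1667
```

View pics/r1.png

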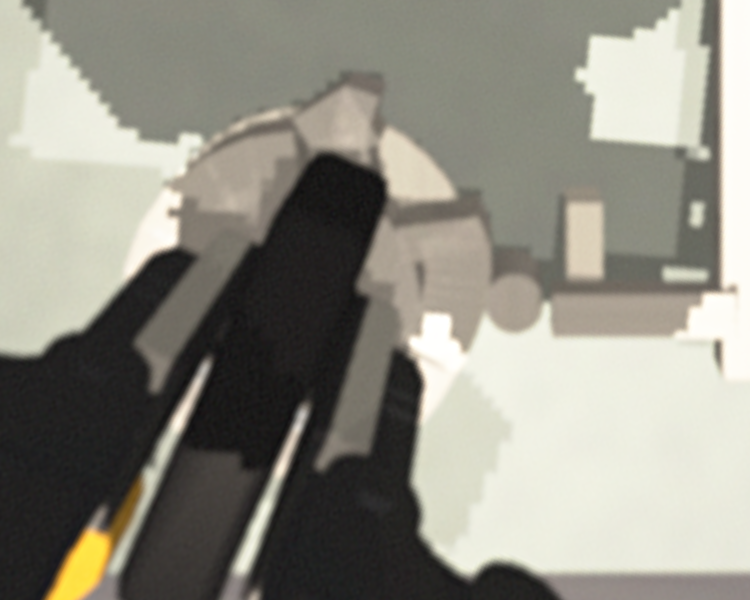

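After a 0.315 rad turn the rectified picture shows the roller at (514,302) (y≈+0.011, riding up) and the notch corner at (483,203), about 0.47 rad short of the roller.

drive_tool(
  rows=[
    [0,0,0,0,0,0.02,-1],
    [0,0,0,0,0,0.02,-1],
    [0,0,0,0,0,0.02,-1],
    [0,0,0,0,0,0.02,-1],
    [0,0,0,0,0,0.02,-1],
    [0,0,0,0,0,0.02,-1],
    [0,0,0,0,0,0.02,-1],
    [0,0,0,0,0,0.02,-1],
    [0,0,0,0,0,0.02,-1],
    [0,0,0,0,0,0.02,-1],
    [0,0,0,0,0,0.02,-1],
  ],
)

```text
clock: 10.13
tool_pos: [0.6402, 0.0342, 0.1834]
ee_rot: [3.14, 0.001, 2.461]
ft_force: [-0.7, 2.5, 5.6]
finger_gap: 0.0172
gripper_force: 58.6
```

drive_tool(
  rows=[
    [0,0,0,0,0,0.02,-1],
    [0,0,0,0,0,0.02,-1],
  ],
)

```text
clock: 10.3
tool_pos: [0.6402, 0.0342, 0.1834]
ee_rot: [3.14, 0.001, 2.398]
ft_force: [-0.4, 2.2, 4.8]
finger_gap: 0.0171
gripper_force: 58.6
```

```bash
python3 -c "
from h import *
bt();rect('r2')"
```

```text
tcp box [ 0.0196 -0.0248  0.1834] rot [3.1396e+00 7.0000e-04 2.3981e+00] F box [-0.16  2.2   4.79] M [0.44 0.15 0.26] 0.0171 58.626980781555176 t 10.3
```

View pics/r2.png

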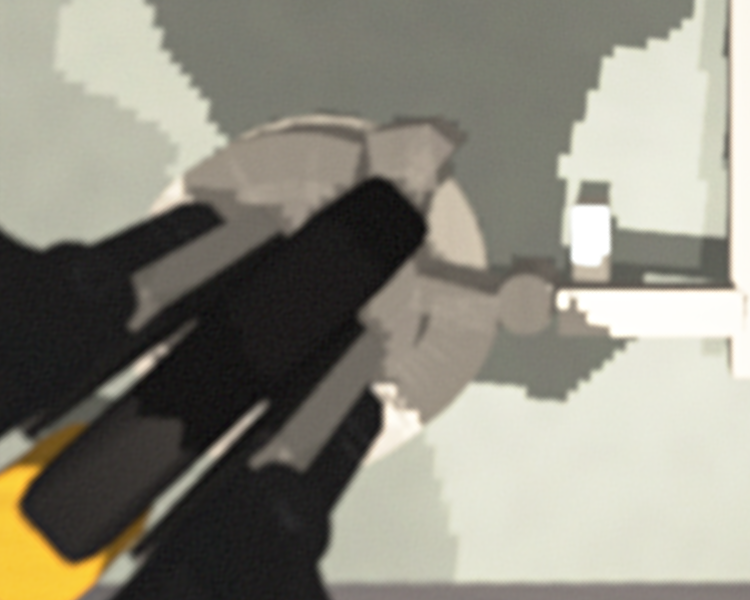

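After 0.723 rad the roller is at (526,304) (y=+0.0127) and the corner at (498,290) has all but reached it. From here I take fine steps with the moment reported after each.

drive_tool(
  rows=[
    [0,0,0,0,0,0.016,-1],
    [0,0,0,0,0,0.016,-1],
  ],
)

```text
clock: 10.52
tool_pos: [0.6402, 0.0343, 0.1834]
ee_rot: [3.139, 0.001, 2.348]
ft_force: [-0.5, 2.8, 5.6]
finger_gap: 0.0174
gripper_force: 58.6
```

```bash
cat >> h.py <<'E'
def latch(ref="pics/r2.png"):
    rect("now"); g=lambda f:cv2.Canny(cv2.imread(f,0),40,120).astype(np.float32)
    e=lambda f:cv2.GaussianBlur(g(f),(0,0),3)
    T=e(ref)[265:345,490:620]; A=e("pics/now.png")[255:355,380:680]
    r=cv2.matchTemplate(A,T,cv2.TM_CCOEFF_NORMED);_,v,_,l=cv2.minMaxLoc(r)
    print("latch shift mm from r2",(l[0]+380-490)/6,"score",round(v,2),"turned",round(((3.1214-arm.observe()["ee_rot"][2])+np.pi)%(2*np.pi)-np.pi,3));bt()
E
python3 -c "
from h import *
latch()"
```

```text
latch shift mm from r2 0.0 score 0.64 turned 0.775
tcp box [ 0.0197 -0.0247  0.1834] rot [3.1394e+00 6.0000e-04 2.3462e+00] F box [0.4  3.28 5.37] M [0.52 0.09 0.12] 0.0173 58.60106885433197 t 10.5667
```

drive_tool(
  rows=[
    [0,0,0,0,0,0.016,-1],
    [0,0,0,0,0,0.016,-1],
  ],
)

```text
clock: 10.73
tool_pos: [0.6403, 0.0343, 0.1834]
ee_rot: [3.139, 0.001, 2.298]
ft_force: [-0.0, 3.0, 5.0]
finger_gap: 0.017
gripper_force: 58.6
```

```bash
python3 -c "
from h import *
latch()"
```

```text
latch shift mm from r2 -0.8333333333333334 score 0.39 turned 0.825
tcp box [ 0.0198 -0.0247  0.1834] rot [3.1392e+00 5.0000e-04 2.2960e+00] F box [0.25 3.22 5.19] M [ 0.68 -0.03  0.03] 0.017 58.64951133728027 t 10.7833
```

drive_tool(
  rows=[
    [0,0,0,0,0,0.016,-1],
    [0,0,0,0,0,0.016,-1],
  ],
)

```text
clock: 10.95
tool_pos: [0.6403, 0.0343, 0.1834]
ee_rot: [3.139, 0.0, 2.248]
ft_force: [0.2, 2.4, 5.9]
finger_gap: 0.0172
gripper_force: 58.7
```

```bash
python3 -c "
from h import *
latch()"
```

```text
latch shift mm from r2 -4.5 score 0.4 turned 0.875
tcp box [ 0.0198 -0.0246  0.1834] rot [3.1390e+00 4.0000e-04 2.2459e+00] F box [1.46 3.9  4.68] M [ 0.73 -0.02  0.05] 0.0168 58.65885615348816 t 11.0
```

drive_tool(
  rows=[
    [0,0,0,0,0,0.016,-1],
    [0,0,0,0,0,0.016,-1],
    [0,0,0,0,0,0.016,-1],
  ],
)

```text
clock: 11.25
tool_pos: [0.6404, 0.0344, 0.1834]
ee_rot: [3.139, 0.0, 2.173]
ft_force: [0.2, 3.4, 5.7]
finger_gap: 0.017
gripper_force: 58.6
```

```bash
python3 -c "
from h import *
latch()"
```

```text
latch shift mm from r2 -8.833333333333334 score 0.27 turned 0.951
tcp box [ 0.0199 -0.0246  0.1834] rot [3.1389e+00 1.0000e-04 2.1706e+00] F box [1.37 4.32 5.11] M [ 0.73 -0.11  0.01] 0.0169 58.63137423992157 t 11.3
```

drive_tool(
  rows=[
    [0,0,0,0,0,0.016,-1],
  ],
)

```text
clock: 11.38
tool_pos: [0.6404, 0.0344, 0.1834]
ee_rot: [3.139, 0.0, 2.149]
ft_force: [0.3, 3.5, 5.0]
finger_gap: 0.0169
gripper_force: 58.6
```

```bash
python3 -c "
from h import *
latch()"
```

```text
latch shift mm from r2 -8.5 score 0.34 turned 0.976
tcp box [ 0.0199 -0.0246  0.1834] rot [3.1388e+00 1.0000e-04 2.1458e+00] F box [0.66 3.2  5.51] M [ 0.72 -0.05  0.03] 0.0172 58.61854791641235 t 11.4333
```

drive_tool(
  rows=[
    [0,0,0,0,0,0.012,-1],
  ],
)

```text
clock: 11.52
tool_pos: [0.6404, 0.0344, 0.1834]
ee_rot: [3.139, 0.0, 2.13]
ft_force: [0.2, 3.7, 4.7]
finger_gap: 0.017
gripper_force: 58.6
```

```bash
python3 -c "
from h import *
latch()"
```

```text
latch shift mm from r2 0.6666666666666666 score 0.26 turned 0.994
tcp box [ 0.0199 -0.0246  0.1834] rot [3.1388e+00 1.0000e-04 2.1276e+00] F box [1.14 3.07 5.28] M [ 0.8  -0.13  0.04] 0.0169 58.61094295978546 t 11.5667
```

drive_tool(
  rows=[
    [0,0,0,0,0,0.008,-1],
  ],
)

```text
clock: 11.65
tool_pos: [0.6404, 0.0344, 0.1834]
ee_rot: [3.139, -0.0, 2.117]
ft_force: [0.6, 3.3, 5.2]
finger_gap: 0.0173
gripper_force: 58.6
```

```bash
python3 -c "
from h import *
latch()
import shutil
a=cv2.imread('pics/now.png');b=cv2.imread('pics/now_raw.png');
cv2.imwrite('pics/combo.png',np.hstack([cv2.resize(a[180:480,300:],(450,300)),b[60:360,190:540]]))"
```

```text
latch shift mm from r2 3.8333333333333335 score 0.28 turned 1.006
tcp box [ 0.0199 -0.0245  0.1834] rot [ 3.1387 -0.      2.1158] F box [1.02 4.23 5.4 ] M [ 0.84 -0.09  0.05] 0.0172 58.60647797584534 t 11.7
```

```bash
cat >> h.py <<'E'
def strip(m,im,x0=-.045,x1=-.005,y0=.0,y1=.07,z=.105,S=4000):
    src=[];dst=[]
    for x in (x0,x1):
        for y in (y0,y1): src.append(proj(m,RB@np.array([x,y,z])+C));dst.append([(y-y0)*S,(x-x0)*S])
    H=cv2.getPerspectiveTransform(np.float32(src),np.float32(dst))
    return cv2.warpPerspective(im,H,(int((y1-y0)*S),int((x1-x0)*S)),flags=cv2.INTER_CUBIC)
E
python3 - <<'E'
from h import *
import pickle
a=strip(pickle.load(open("w2.pkl","rb")),cv2.imread("pics/w2.png"))
m=arm.camera_model("wrist");b=strip(m,arm.grab_frame("wrist"));pickle.dump(m,open("now.pkl","wb"))
raw=cv2.imread("pics/now_raw.png")
cv2.imwrite("pics/combo.png",np.vstack([np.hstack([a,b]),cv2.resize(raw[40:340],(560,300))]))
bt()
E
```

```text
tcp box [ 0.0199 -0.0246  0.1834] rot [3.1387 0.     2.1167] F box [0.92 3.7  5.36] M [ 0.8  -0.13  0.01] 0.0171 58.60994338989258 t 11.75
```

View pics/combo.png

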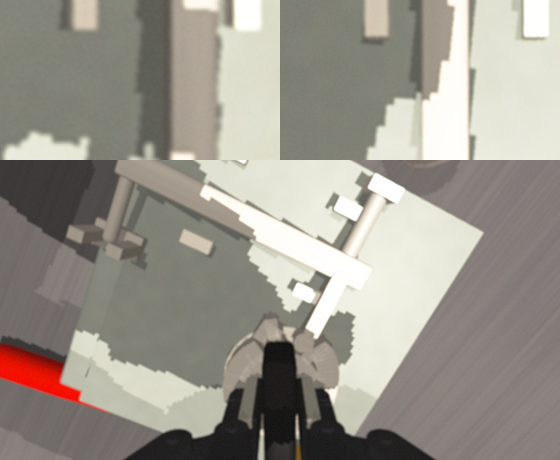

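The picture confirms the pin is between the fork's prongs. The side bar has shifted from 170–217 to 142–188 px (4 px/mm), about 7 mm, which puts the roller at y≈+0.0015: on, or just short of, the floor. I'll creep on while tracking the bar.

```bash
cat >> h.py <<'E'
def track():
    m=arm.camera_model("wrist");b=cv2.GaussianBlur(strip(m,arm.grab_frame("wrist")),(0,0),1.5)[:75]
    p=b.astype(float).sum(2).mean(0); g=np.diff(p)
    pk=lambda lo,hi,sg:lo+np.average(np.arange(hi-lo),weights=np.clip(sg*g[lo:hi],0,None)**2)
    print("left dark->bar edge y mm",round(pk(128,160,1)/4,2),"turned",round(((3.1214-arm.observe()["ee_rot"][2])+np.pi)%(2*np.pi)-np.pi,3));bt()
E
python3 -c "
from h import *
track();track()"
```

```text
left dark->bar edge y mm 35.73 turned 1.004
tcp box [ 0.0199 -0.0246  0.1834] rot [3.1387 0.     2.117 ] F box [0.26 4.05 4.74] M [ 0.84 -0.17  0.04] 0.017 58.61022770404816 t 11.8
left dark->bar edge y mm 35.71 turned 1.004
tcp box [ 0.0199 -0.0246  0.1834] rot [3.1387e+00 1.0000e-04 2.1171e+00] F box [1.84 3.47 5.25] M [ 0.85 -0.15  0.03] 0.0172 58.61048877239227 t 11.85
```

drive_tool(
  rows=[
    [0,0,0,0,0,0.008,-1],
    [0,0,0,0,0,0,-1],
  ],
)

```text
clock: 12.02
tool_pos: [0.6405, 0.0344, 0.1834]
ee_rot: [3.139, 0.0, 2.104]
ft_force: [0.5, 3.3, 5.2]
finger_gap: 0.0173
gripper_force: 58.6
```

```bash
python3 -c "
from h import *
track();track()"
```

```text
left dark->bar edge y mm 35.26 turned 1.017
tcp box [ 0.0199 -0.0246  0.1834] rot [ 3.1387 -0.      2.1044] F box [-0.07  3.78  4.51] M [ 0.78 -0.18  0.05] 0.0173 58.60451102256775 t 12.0667
left dark->bar edge y mm 35.21 turned 1.017
tcp box [ 0.0199 -0.0246  0.1834] rot [ 3.1387 -0.      2.1045] F box [0.44 3.58 5.35] M [ 0.84 -0.12 -0.02] 0.0174 58.6048024892807 t 12.1167
```

drive_tool(
  rows=[
    [0,0,0,0,0,0.008,-1],
    [0,0,0,0,0,0,-1],
  ],
)

```text
clock: 12.28
tool_pos: [0.6405, 0.0344, 0.1834]
ee_rot: [3.139, -0.0, 2.091]
ft_force: [0.8, 4.5, 6.3]
finger_gap: 0.0172
gripper_force: 58.6
```

```bash
python3 -c "
from h import *
track();track()"
```

```text
left dark->bar edge y mm 34.73 turned 1.03
tcp box [ 0.02   -0.0246  0.1834] rot [ 3.1386 -0.      2.0918] F box [1.84 3.8  4.58] M [ 0.88 -0.2  -0.02] 0.0173 58.64627659320831 t 12.3333
left dark->bar edge y mm 34.75 turned 1.03
tcp box [ 0.02   -0.0246  0.1834] rot [ 3.1387e+00 -1.0000e-04  2.0918e+00] F box [1.47 4.8  5.92] M [ 0.86 -0.21  0.05] 0.0168 58.647862672805786 t 12.3833
```

drive_tool(
  rows=[
    [0,0,0,0,0,0.008,-1],
    [0,0,0,0,0,0,-1],
  ],
)

```text
clock: 12.55
tool_pos: [0.6405, 0.0345, 0.1834]
ee_rot: [3.139, -0.0, 2.079]
ft_force: [1.6, 4.0, 5.6]
finger_gap: 0.0173
gripper_force: 58.6
```

```bash
python3 -c "
from h import *
track();track()"
```

```text
left dark->bar edge y mm 34.41 turned 1.042
tcp box [ 0.02   -0.0246  0.1834] rot [ 3.1386e+00 -1.0000e-04  2.0791e+00] F box [1.1  4.09 5.98] M [ 0.9  -0.16  0.01] 0.0172 58.64156663417816 t 12.6
left dark->bar edge y mm 34.36 turned 1.042
tcp box [ 0.02   -0.0246  0.1834] rot [ 3.1386e+00 -1.0000e-04  2.0793e+00] F box [1.05 4.25 5.09] M [ 0.89 -0.24  0.05] 0.0171 58.641995787620544 t 12.65
```

drive_tool(
  rows=[
    [0,0,0,0,0,0.008,-1],
    [0,0,0,0,0,0,-1],
  ],
)

```text
clock: 12.82
tool_pos: [0.6405, 0.0344, 0.1834]
ee_rot: [3.139, -0.0, 2.066]
ft_force: [0.8, 3.7, 6.6]
finger_gap: 0.0171
gripper_force: 58.6
```

```bash
python3 -c "
from h import *
track();track()"
```

```text
left dark->bar edge y mm 34.2 turned 1.055
tcp box [ 0.02   -0.0246  0.1834] rot [ 3.1386e+00 -1.0000e-04  2.0666e+00] F box [1.89 3.84 4.78] M [ 0.9  -0.22  0.03] 0.0172 58.638355135917664 t 12.8667
left dark->bar edge y mm 34.24 turned 1.055
tcp box [ 0.02   -0.0246  0.1834] rot [ 3.1386e+00 -1.0000e-04  2.0668e+00] F box [1.76 4.59 5.17] M [ 0.88 -0.24  0.07] 0.0174 58.63831043243408 t 12.9167
```

drive_tool(
  rows=[
    [0,0,0,0,0,0.008,-1],
    [0,0,0,0,0,0,-1],
  ],
)

```text
clock: 13.08
tool_pos: [0.6405, 0.0344, 0.1834]
ee_rot: [3.139, -0.0, 2.054]
ft_force: [1.2, 4.0, 4.7]
finger_gap: 0.017
gripper_force: 58.6
```

```bash
python3 -c "
from h import *
track();track()"
```

```text
left dark->bar edge y mm 34.16 turned 1.067
tcp box [ 0.02   -0.0246  0.1834] rot [ 3.1386e+00 -1.0000e-04  2.0541e+00] F box [0.92 4.36 5.23] M [ 0.88 -0.21  0.03] 0.0172 58.63654017448425 t 13.1333
left dark->bar edge y mm 34.21 turned 1.067
tcp box [ 0.02   -0.0245  0.1835] rot [ 3.1386e+00 -1.0000e-04  2.0543e+00] F box [1.06 3.99 5.8 ] M [ 0.92 -0.21  0.05] 0.0169 58.6368852853775 t 13.1833
```

The latch stopped moving at 34.2 mm, so the floor began at about 1.05 rad. One more small step should put it mid-floor.

drive_tool(
  rows=[
    [0,0,0,0,0,0.007,-1],
    [0,0,0,0,0,0,-1],
  ],
)

```text
clock: 13.35
tool_pos: [0.6405, 0.0344, 0.1834]
ee_rot: [3.139, -0.0, 2.043]
ft_force: [0.4, 4.6, 4.5]
finger_gap: 0.0173
gripper_force: 58.6
```

```bash
python3 -c "
from h import *
track();track()"
```

```text
left dark->bar edge y mm 34.21 turned 1.078
tcp box [ 0.02   -0.0246  0.1834] rot [ 3.1386e+00 -2.0000e-04  2.0432e+00] F box [1.06 3.09 5.6 ] M [ 0.85 -0.23  0.11] 0.0168 58.634178042411804 t 13.4
left dark->bar edge y mm 34.22 turned 1.078
tcp box [ 0.02   -0.0245  0.1834] rot [ 3.1386e+00 -2.0000e-04  2.0433e+00] F box [2.16 3.33 5.28] M [ 0.9  -0.19  0.1 ] 0.0173 58.63423526287079 t 13.45
```

drive_tool(
  rows=[
    [0,0,0,0,0,0,-0.2],
    [0,0,0,0,0,0,-0.2],
    [0,0,0,0,0,0,-0.2],
    [0,0,0,0,0,0,-0.2],
    [0,0,-0.02,0,0,0,-0.2],
    [0,0,-0.03,0,0,0,-0.2],
    [0,0,-0.04,0,0,0,-0.2],
    [0,0,-0.05,0,0,0,-0.2],
    [0,0,-0.05,0,0,0,-0.2],
    [0,0,0,0,0,0,-0.2],
    [0,0,0,0,0,0,-0.2],
  ],
)

```text
clock: 14.37
tool_pos: [0.6404, 0.0335, 0.2796]
ee_rot: [3.139, 0.002, 2.042]
ft_force: [-0.8, -0.9, -0.2]
finger_gap: 0.0342
gripper_force: 0.0
```

Run:
```python
from h import *
import pickle
m=arm.camera_model("wrist");im=arm.grab_frame("wrist");cv2.imwrite("pics/end.png",im)
b=cv2.GaussianBlur(strip(m,im),(0,0),1.5)[:75];g=np.diff(b.astype(float).sum(2).mean(0))
w=np.clip(g[120:160],0,None)**2;print((120+np.average(np.arange(40),weights=w))/4)
bt()
# bar angle: darkest blob at z=.136 plane about spindle
s=strip(m,im,-.015,.055,-.06,.01,.136); k=(s.max(2)<75).astype(np.uint8)
n,l,st,c=cv2.connectedComponentsWithStats(k);i=1+np.argmax(st[1:,4]);ys,xs=np.where(l==i)
(cx,cy),(w_,h_),an=cv2.minAreaRect(np.stack([xs,ys],1).astype(np.float32));print("bar",cx/4000-.06,cy/4000-.015,w_/4,h_/4,an)
print(cv2.absdiff(cv2.imread("pics/top0.png"),arm.grab_frame("top")).mean())
```

```text
33.5458254180988
tcp box [ 0.0191 -0.0253  0.2781] rot [3.1407e+00 6.0000e-04 2.0422e+00] F box [ 0.31  0.04 -0.82] M [ 0.02 -0.02 -0.02] 0.0343 0.0 t 14.4167
bar -0.023059249877929684 0.018798336029052738 16.991161346435547 61.403541564941406 69.22774505615234
9.44547619047619
```

```bash
python3 -c "
from plant import arm
print(arm.finish_job())"
```

```text
the job is handed in; nothing more can be done
None
```

The job is handed in: the drawer was pushed fully home, then the knob was turned about 1.08 rad clockwise until the latch stopped moving on the notch floor with its pin between the fork's prongs. The knob was left there with the gripper clear, at about 14.5 s; I did not re-check the bystander objects in a final picture.

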